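Open the counterweighted incubator hood and load a tube

TASK

Lift the incubator's counterweighted hood by its handle past its balance point and ease it back until it rests open by itself on its rest stop: don't let it swing or drop either way, and don't force it against the stop. Then take the orange-capped tube out of the blue rack and set it gently, fully home, in the block hole marked with the orange collar. Leave the hood open, let go of everything, and don't disturb the other tubes or the things on the bench.

Things in the scene. Friction and masses are not known exactly. Their poses are not given: they have to be found in the camera images.
- incubator: White dry-block tube incubator, fixed: case 280 mm wide (y), 195 mm deep (x), deck 100 mm high. Origin: centre of its underside; x to its back, y to its left, z up. Sloped control panel towards -x. A clear hood with aluminium frame covers the deck: closed, it reaches from x = -82 to +67 mm and up to z = 160 mm; open, it stands about upright at the back, nowhere in front of x = +20 mm.
- block_face (a point): Middle of the row of three tube holes in the aluminium block, level with the deck (x = -35, y = 0, z = 100 mm of the incubator's frame, same axes). Holes at y = -70, 0 and +70 mm: 28 mm wide, chamfered mouths, 55 mm deep.
- lid (a joint): Hood hinge, rad: 0 closed, grows as the front lifts up and back. Closed, lifting takes 1 to 3 N at the handle. The balance point lies between 0.55 and 1.0 rad; it varies with the setting and mass of the counterweight. Short of it the hood falls shut, past it it falls open onto its stop, pulling 1 to 3 N at the handle. Little friction: let go just 0.05 rad short, it drops hard.
- lid_hinge (a point): Middle of the hood's hinge axis, fixed on the incubator at x = 75, y = 0, z = 115 mm of its frame; the axis is the incubator's y axis.
- lid_handle (a point): Middle of the hood's handle: a black round bar 12 mm thick, parallel to the hinge axis, held 55 mm clear of the hood's front edge by a leg at each end (108 mm free between the legs). Moves and turns with the hood: 210 mm in front of the hinge axis and 10 mm above it when closed, above the hinge when the hood stands upright.
- counterweight: Steel bar, 22 mm thick, 250 mm long, on two arms 75 mm behind the hood's hinge axis; origin at its middle. Open, it rests on a set screw with a rubber tip behind the case, the rest stop, at 60 mm from the axis: a push at the handle acts 3.5 times as hard there, and the rubber yields 1 mm in 15 N. The screw's setting is not given: the hood may come to rest anywhere from 1.25 to 1.85 rad.
- tube: Glass tube to load, 25 mm wide, with an orange screw cap 30 mm wide, 95 mm long in all (cap: the top 20 mm), rounded foot, 60 g. Origin: centre of its foot; z along the tube to the cap. It stands upright in the rack, its foot 8 mm above the bench, the cap from 83 to 103 mm above the bench.
- rack: Blue tube rack, fixed on the bench, 50 x 150 mm and 50 mm high, long along its y. Origin: centre of its underside. Two holes, 28 mm wide and 42 mm deep, at y = -37 and +37 mm; the tube stands in the one at +37 mm.
- collar: Flat orange ring, 44 mm wide, lying round the mouth of one of the three block holes: the hole to use. Origin: on the hole's axis, at the height of the mouth; z up.
- tube_a: Blue-capped tube, same shape as the orange one, standing in one of the three block holes with 40 mm above the deck. Origin: centre of its foot. Leave it alone.
- tube_b: Green-capped tube, likewise, in another block hole. Leave it alone.
- jug: Blue plastic jug (open cup), 90 mm wide at the rim, 115 mm high, standing loose on the other side of the incubator from the rack. Origin: centre of its underside. Leave it alone.
- petri: Loose stack of three petri dishes, 92 mm wide, 42 mm high. Origin: centre of its underside. Leave it alone.
- slide_box: Loose green slide box, 90 x 170 x 34 mm. Origin: centre of its underside. Leave it alone.
- wash_bottle: Loose white bottle with a red cap, 68 mm wide, 150 mm high. Origin: centre of its underside. Leave it alone.
- stain_jar: Loose amber jar, 44 mm wide, 70 mm high. Origin: centre of its underside. Leave it alone.

How it is judged (in metres and radians):
On the way:
1. the hood rests open on its rest stop, let go (value of joint lid above 1.2 rad and contact force between counterweight and anything else above 1 N and contact force between the fingers and lid below 0.1 N), for 0.3 s.
At the end, for the whole second after the job is handed in: The hood rests open on its rest stop (hinge above 1.2 rad); the orange-capped tube stands at rest in the hole with the orange collar, upright within 7 degrees, its foot at least 52 mm below the mouth and within 4 mm of the hole's axis (value of joint lid above 1.2 rad and contact force between counterweight and anything else above 1 N and horizontal distance between tube and collar below 0.004 m and z of tube in the frame of collar below -0.052 m and angle between tube's own z axis and vertical below 0.12 rad and linear speed of tube below 0.01 m/s); the robot touches nothing.
It fails at once if the hood swings or falls (faster than 1.3 rad/s), or drops towards its stop instead of being eased (faster than 0.8 rad/s beyond 1.2 rad) (velocity of joint lid above 1.3 rad/s or velocity of joint lid below -1.3 rad/s or (value of joint lid above 1.2 rad and velocity of joint lid above 0.8 rad/s)).
It fails at once if the hood is forced or slammed on its rest stop (over 30 N at the stop) (contact force between counterweight and anything else above 30 N).
It fails at once if the glass tube is pressed on the incubator with more than 25 N (contact force between tube and incubator above 25 N).
It fails at once if another tube in the block is moved more than 10 mm (distance of any of tube_a, tube_b from where it was at the start of the episode above 0.01 m).
It fails at once if another thing on the bench is moved more than 20 mm (distance of any of jug, petri, slide_box, wash_bottle, stain_jar from where it was at the start of the episode above 0.02 m).
It also fails if it takes over 72 s, if anything falls off the work surface, if the arm or the gripper's body presses on something with over 40 N, if the wrist force passes 120 N, or if a joint passes its speed limit or range.

ROBOT

A 6-joint arm with a two-finger parallel gripper is mounted at the origin on the work surface. World frame = base frame: x ahead of the robot, y to its left, z up, the work surface at z = 0. Lengths are in m, angles in degrees, forces in N, time in s.
With the tool pointing down it reaches from about 0.25 to 0.725 m from the base axis. Payload 9.7 kg.
Tool frame: the origin (TCP) lies at the very end of the fingers, on their centre line; the grasp point (between the pads) lies 19 mm behind it; z points along the fingers, y is the direction in which the jaws open and shut (so a half turn about z gives the same grasp; the last joint's range is limited). The gripper opens to 85 mm and grips with 20 to 120 N. Pads are 22 mm wide; open, the fingers measure 114 mm over their backs; the gripper's body (76 mm by 85 mm) begins 54 mm behind the grasp point. The pads swing forward as they close: fully open they stand 13 mm farther back than shut.
Start: joints at [-64.057, 4.979, 10.078, 95.1, 0, 90], TCP at [0.241, -0.495, 0.231] pointing down, gripper open.
Joint ranges: [-179.16, 179.16], [-48.56, 103.87], [-65.8, 70.77], [-126.05, 130.52], [-82.76, 87.17], [-180, 180]. Speed limits (degrees/s): [127.2, 127.2, 147.25, 180, 180, 180].

INTERFACE

Orientations are given as [roll, pitch, yaw] about the fixed x, y, z axes, in that order (R = Rz(yaw) Ry(pitch) Rx(roll)).
In Python, from workcell import bot gives the robot as it stands. The module is installed in compiled form; this text tells all that it offers.
- The arm moves only by the tool arm_command, never from a script. Its argument "increments" is a list of rows, each a list of 7 numbers: the gripper command: -1 is fully open, 1 is shut, values between are in proportion, then the shift along the tool's x, y, z in cm, then the turn, a rotation vector about the tool's x, y, z in degrees. In form: [[gripper, x, y, z, rx, ry, rz], ...]. A call has 1 to 10 rows; each row shifts and turns the commanded pose from where the row before left it, along the tool's axes as they then stand; what a row does not reach is not made up. A row lasts 1/8 s, in which the tool goes at most 62.5 mm and 10.7 degrees, less where a joint would pass 70% of its speed; a pose out of reach is approached as far as the arm can. A call is refused whole if a number of a shift passes 6.25 or a number of a turn 10.7, either way. A call with a gripper value outside its range is refused whole. The fingers move at their own pace and stop on an object; "grip_force" is the grip in N (left out, the last holds). Time passes only in rows, so rows that do not move let the fingers close. It gives the time, the measured TCP pose, the force and the opening at its end, in the units of the state.
- bot.get_obs(): the state, without advancing time (a new reading comes with each control period).
- bot.camera(name): name is "side" or "top"; returns a dict with "color" (384x512x3 uint8, red, green, blue), "fx", "fy", "cx", "cy" (pixels), "origin" and "attitude" of the camera in the world. Camera axes: x right, y up, looking along -z (the intrinsics and any distortion apply to the point x, -y, -z); pixel columns grow to the right and rows downward; lengths in m; the calibration is good to about 2 mm. A picture is of the moment at which its call begins. There is no depth.
- bot.job_done(): hands the job in, once; it reports no verdict.
The state is a dict: "time": time; "q": joint angles; "qd": joint speeds; "joint_efforts": joint torques, N m; "ee_pos": TCP position; "tcp_rot": TCP orientation; "wrist_force": force on the tool from outside, world axes, zero at the start; "torque": the same for the moment, N m; "opening": finger opening in m.
Only numpy, scipy, OpenCV 4.12 (cv2) and the standard library are available. Lean on these libraries where they do the work, as an engineer would, in place of code of your own. Each camera call takes 0.05 s, during which the arm holds its last target. There are 200 camera calls.

## Working session

There is one attempt and no reset: what is moved stays moved. The work goes in short steps, Python scripts to look and compute and a tool call to move; the robot and the scene stay as the last step left them, time stands still between calls to the robot, and variables do not carry over. Pictures are saved under pics/ and viewed, about 8 in all and at most 12, crops included, and the job is handed in when it is done.

Besides the shell and the picture viewer there is one more tool, called after "Request:" as a command line: name --pt "numbers of a row" for each row, then --argument value for the rest. arm_command: Moves the arm, as the interface text tells. Its arguments: {"type":"object","properties":{"increments":{"type":"array"},"grip_force":{"type":"number"}},"required":["increments"]}

```bash
mkdir -p pics; python3 - <<'E'
from workcell import bot
import cv2
print(bot.get_obs())
for n in ("side","top"):
    c=bot.camera(n); cv2.imwrite(f"pics/{n}0.png",cv2.cvtColor(c["color"],cv2.COLOR_RGB2BGR))
    print(n,{k:v for k,v in c.items() if k!="color"})
a=[cv2.imread(f"pics/{n}0.png") for n in("side","top")]
E
```

```text
{'time': 0.0, 'q': array([-6.40558217e+01,  5.01239227e+00,  1.00332365e+01,  9.50968576e+01,
       -1.12205454e-04,  9.00011637e+01]), 'qd': array([-0.0006953 , -0.03755749,  0.04187287,  0.07255087, -0.00864833,
        0.03298466]), 'joint_efforts': array([ 1.17398933e-03, -5.20390713e+01,  4.64798963e+01,  1.64218352e-02,
        3.15704676e-05, -4.20853240e-06]), 'ee_pos': array([ 0.24052784, -0.49437832,  0.23055974]), 'tcp_rot': array([-1.79923987e+02,  1.13749205e-04,  2.59430148e+01]), 'wrist_force': array([-0.8928561 ,  1.12710785,  0.14161262]), 'torque': array([ 0.01443509, -0.00784794,  0.00575407]), 'opening': 0.08573784407494212}
side {'fx': 392.3721539744885, 'fy': 392.3721539744885, 'cx': 250.60634700177505, 'cy': 189.73675438024569, 'origin': array([0.36384588, 0.65343954, 0.96949852]), 'attitude': array([  40.70320781,   -0.62599525, -160.27968067])}
top {'fx': 377.2120759276571, 'fy': 377.2120759276571, 'cx': 260.75386450142327, 'cy': 189.7514175213037, 'origin': array([ 0.49770606, -0.02321415,  1.36339827]), 'attitude': array([  4.72980706,   0.51229571, -89.54649946])}
```

View pics/side0.png

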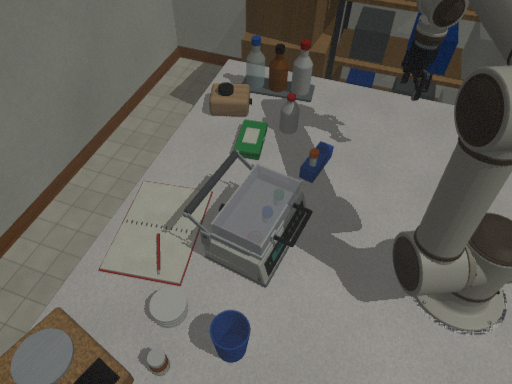

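View pics/top0.png

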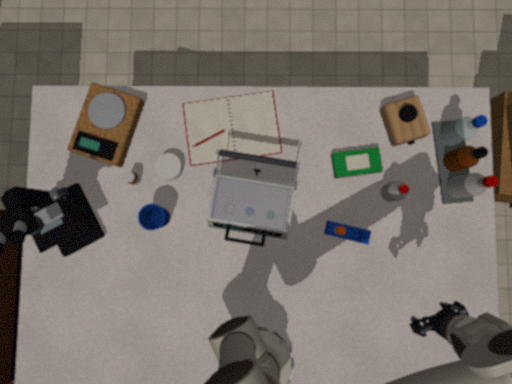

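```bash
cat > h.py <<'E'
import numpy as np, cv2
from scipy.spatial.transform import Rotation as R
from workcell import bot
K=dict(side=(392.372,250.606,189.737,[.36384588,.65343954,.96949852],[40.70320781,-.62599525,-160.27968067]),
 top=(377.212,260.754,189.751,[.49770606,-.02321415,1.36339827],[4.72980706,.51229571,-89.54649946]))
def ray(n,u,v):
    f,cx,cy,o,a=K[n]; return np.array(o),R.from_euler('xyz',a,degrees=True).apply([(u-cx)/f,-(v-cy)/f,-1])
def onz(n,u,v,z):
    o,d=ray(n,u,v); return o+d*(z-o[2])/d[2]
def two(us,ut):
    o1,d1=ray('side',*us);o2,d2=ray('top',*ut)
    s=np.linalg.lstsq(np.c_[d1,-d2],o2-o1,rcond=None)[0]
    p,q=o1+d1*s[0],o2+d2*s[1]; return (p+q)/2,np.linalg.norm(p-q)
def proj(n,p):
    f,cx,cy,o,a=K[n]; c=R.from_euler('xyz',a,degrees=True).inv().apply(np.array(p)-o)
    return cx-f*c[...,0]/c[...,2], cy+f*c[...,1]/c[...,2]
def snap(n,name):
    im=cv2.cvtColor(bot.camera(n)["color"],cv2.COLOR_RGB2BGR); cv2.imwrite(f"pics/{name}.png",im); return im
def blobs(im,lo,hi,roi=None,mn=6):
    m=cv2.inRange(cv2.cvtColor(im,cv2.COLOR_BGR2HSV),lo,hi)
    if roi: z=np.zeros_like(m); x0,x1,y0,y1=roi; z[y0:y1,x0:x1]=m[y0:y1,x0:x1]; m=z
    n,l,s,c=cv2.connectedComponentsWithStats(m)
    return [(s[i,4],c[i].round(2).tolist(),cv2.minAreaRect(np.argwhere(l==i)[:,::-1].astype(np.float32))) for i in range(1,n) if s[i,4]>=mn]
E
python3 - <<'E'
from h import *
s=cv2.imread('pics/side0.png');t=cv2.imread('pics/top0.png')
a=cv2.resize(t[140:255,195:310],(400,400),interpolation=cv2.INTER_CUBIC)
b=cv2.resize(s[145:285,175:315],(400,400),interpolation=cv2.INTER_CUBIC)
cv2.imwrite('pics/c0.png',np.hstack([a,b]))
for n,im,roi in(('top',t,(300,400,210,250)),('side',s,(290,340,130,190))):
    print(n,'orange',blobs(im,(5,120,80),(18,255,255),roi)); print('blue',blobs(im,(105,120,50),(125,255,255),roi))
print('jug',blobs(t,(105,120,40),(125,255,255),(130,175,195,235)))
for n,im,roi in(('top',t,(205,300,170,240)),('side',s,(200,310,165,275))):
    print(n,'in-orange',blobs(im,(5,40,80),(20,255,255),roi,3)); print('b',blobs(im,(100,40,50),(125,255,255),roi,5)); print('g',blobs(im,(50,30,50),(92,255,255),roi,5))
    print('black',blobs(im,(0,0,0),(180,255,55),roi,15))
E
```

```text
top orange [(np.int32(53), [340.13, 230.09], ((340.0, 230.0), (6.0, 8.0), 90.0))]
blue [(np.int32(453), [348.8, 232.33], ((347.35296630859375, 232.0882568359375), (43.89894104003906, 13.096923828125), 14.03624439239502))]
side orange [(np.int32(65), [313.95, 152.71], ((314.0, 153.5), (9.0, 8.0), 90.0))]
blue [(np.int32(494), [316.14, 162.34], ((316.1219787597656, 161.5975799560547), (18.11615562438965, 42.947784423828125), 38.65980529785156))]
jug [(np.int32(580), [152.97, 216.43], ((153.5, 216.0), (24.0, 29.0), 90.0))]
top in-orange []
b [(np.int32(39), [248.97, 210.87], ((249.0, 211.0), (6.0, 6.0), 90.0))]
g [(np.int32(24), [270.12, 214.17], ((270.076904296875, 214.11537170410156), (4.714951992034912, 5.547001838684082), 56.3099365234375)), (np.int32(8), [224.0, 225.38], ((224.0, 225.5), (3.0, 2.0), 90.0))]
black [(np.int32(15), [256.6, 171.07], ((257.00006103515625, 171.00003051757812), (4.4721360206604, 4.4721360206604), 63.43495178222656)), (np.int32(321), [249.46, 231.0], ((247.12997436523438, 234.58998107910156), (68.87220001220703, 14.424979209899902), 8.13010311126709))]
sid
[... 491 characters left out ...]
, (2.2360680103302, 0.4472135603427887), 63.43495178222656))]
b [(np.int32(154), [304.63, 172.26], ((304.0, 173.0), (16.0, 10.0), 90.0)), (np.int32(95), [266.99, 211.13], ((267.0, 211.5), (11.0, 10.0), 90.0))]
g [(np.int32(59), [278.68, 193.42], ((278.5, 193.0), (8.0, 9.0), 90.0)), (np.int32(92), [276.92, 250.71], ((276.5362548828125, 250.93783569335938), (5.18267297744751, 19.219078063964844), 30.256441116333008))]
black [(np.int32(887), [289.06, 233.51], ((285.3581237792969, 237.71263122558594), (21.28140640258789, 80.12772369384766), 30.699722290039062)), (np.int32(18), [220.89, 206.56], ((220.80001831054688, 206.9000244140625), (2.236067771911621, 7.155416965484619), 26.56505012512207))]
```

View pics/c0.png

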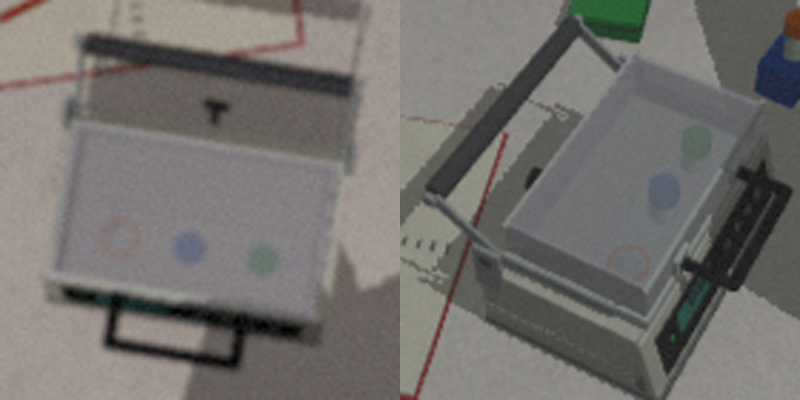

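```bash
python3 - <<'E'
from h import *
T=lambda x,y:(195+(x+.5)/3.478-.5,140+(y+.5)/3.478-.5)
S=lambda x,y:(175+(x-400+.5)/2.857-.5,145+(y+.5)/2.857-.5)
for n,t,s in(('collar',T(118,236),S(628,263)),('blue',(248.97,210.87),(267,210)),('green',(270.12,214.17),(278.68,192.5)),
 ('hL',T(106,344),S(735,287)),('hR',T(238,361),S(786,195)),('cwL',T(85,43),S(436,192)),('cwR',T(350,86),S(575,24)),
 ('tube',(340.13,230.09),(313.95,152.2))):
    p,e=two(s,t); print(n,p.round(4),round(e,4),onz('top',*t,dict(c=.1,b=.14,g=.14,h=.125,t=.103).get(n[0])).round(4), onz('side',*s,dict(c=.1,b=.135,g=.135,h=.125,t=.098)[n[0]]).round(4))
for n,c in(('rack',(347.35,232.09)),):print(n,onz('top',*c,.05))
print('jug',onz('top',153.5,213,.115))
# fit incubator pose
def inc(p,x,y,z):
    c,s=np.cos(p[2]),np.sin(p[2]); return np.array([p[0]+c*x-s*y,p[1]+s*x+c*y,z])
from scipy.optimize import least_squares
M=[((-35,70,100),'top',T(118,236)),((-35,70,100),'side',S(628,263)),((-35,0,140),'top',(248.97,210.87)),((-35,-70,140),'top',(270.12,214.17)),
((-35,0,135),'side',(267,210.5)),((-35,-70,135),'side',(278.68,193))]
f=lambda p:np.concatenate([np.array(proj(n,inc(p,*(np.array(l)/1e3))))-m for l,n,m in M])
r=least_squares(f,[.5,0,0]);print(r.x,np.degrees(r.x[2]),r.fun.round(1))
p=r.x
for n,l in(('handle',(-135,0,125)),('hinge',(75,0,115)),('collar',(-35,70,100)),('hL',(-135,60,125)),('hR',(-135,-60,125))): print(n,inc(p,*(np.array(l)/1e3)).round(4))
E
```

```text
collar [0.5421 0.0964 0.0989] 0.0007 [0.5417 0.0963 0.1   ] [0.5422 0.0972 0.1   ]
blue [0.531  0.0266 0.1348] 0.002 [0.5299 0.0262 0.14  ] [0.5319 0.0269 0.135 ]
green [ 0.5201 -0.0424  0.1358] 0.0006 [ 0.5198 -0.0424  0.14  ] [ 0.5205 -0.043   0.135 ]
hL [0.4395 0.1038 0.1239] 0.0001 [0.4395 0.1036 0.125 ] [0.4395 0.1045 0.125 ]
hR [ 0.4234 -0.0203  0.1131] 0.0012 [ 0.4247 -0.0203  0.125 ] [ 0.422  -0.0111  0.125 ]
cwL [0.7183 0.1238 0.1613] 0.0001 [0.7296 0.1313 0.1   ] [0.7452 0.0836 0.1   ]
cwR [ 0.679  -0.122   0.1628] 0.0011 [ 0.689 -0.127  0.1  ] [ 0.7029 -0.1824  0.1   ]
tube [ 0.4703 -0.2766  0.0967] 0.0019 [ 0.4695 -0.2755  0.103 ] [ 0.4711 -0.2749  0.098 ]
rack [ 0.46166605 -0.31093948  0.05      ]
jug [0.52108618 0.34344227 0.115     ]
[ 0.56550402  0.02190242 -0.15842722] -9.077211073362172 [-0.1 -0.1  0.2 -0.2 -0.4 -0.3 -0.2 -0.   0.3 -0.3  0.1 -0.1]
handle [0.4322 0.0432 0.125 ]
hinge [0.6396 0.0101 0.115 ]
collar [0.542  0.0965 0.1   ]
hL [0.4417 0.1024 0.125 ]
hR [ 0.4227 -0.016   0.125 ]
```

```bash
cat >> h.py <<'E'
P=(.56550,.02190,-.15843)
def inc(x,y,z):  # incubator mm -> world m
    c,s=np.cos(P[2]),np.sin(P[2]); x,y,z=x/1e3,y/1e3,z/1e3; return np.array([P[0]+c*x-s*y,P[1]+s*x+c*y,z])
def tool(tilt,yaw=90+np.degrees(P[2])):
    return R.from_euler('z',yaw,degrees=True)*R.from_euler('x',180,degrees=True)*R.from_euler('x',-tilt,degrees=True)
def handle(th):
    f=np.pi-np.arctan2(10,210)-th; r=np.hypot(210,10); return inc(75+r*np.cos(f),0,115+r*np.sin(f))
def tcp(p,rot,off=.019): return p+rot.apply([0,0,off])
def plan(wps,p=None,rot=None):
    """wps: (pos,rot,nrows,grip); prints rounded rows"""
    if p is None:
        o=bot.get_obs(); p=o['ee_pos']; rot=R.from_euler('xyz',o['tcp_rot'],degrees=True)
    rows=[]
    for tp,tr,n,g in wps:
        for k in range(n,0,-1):
            d=rot.inv().apply((tp-p)/k)*100; w=np.degrees((rot.inv()*tr).as_rotvec())/k
            d=np.round(d,2); w=np.round(w,1); rows.append([g,*(d+0.).tolist(),*(w+0.).tolist()])
            p=p+rot.apply(d/100); rot=rot*R.from_rotvec(np.radians(w))
    for i in range(0,len(rows),10): print(str(rows[i:i+10]).replace(' ',''))
    return p,rot
E
python3 - <<'E'
from h import *
r=tool(20); b=handle(0); print(b,tcp(b,r))
plan([(tcp(b,r,-.061),r,13,.15),(tcp(b,r),r,4,.15)])
E
```

```text
[0.43219071 0.04319869 0.125     ] [0.43860771 0.04217345 0.10714584]
[[0.15,3.0,-3.17,0.38,-1.4,0.7,-4.2],[0.15,3.22,-2.95,0.34,-1.4,0.7,-4.2],[0.15,3.43,-2.71,0.31,-1.4,0.7,-4.2],[0.15,3.61,-2.46,0.29,-1.4,0.7,-4.2],[0.15,3.78,-2.19,0.28,-1.4,0.7,-4.2],[0.15,3.93,-1.92,0.27,-1.4,0.7,-4.2],[0.15,4.05,-1.63,0.28,-1.5,0.8,-4.2],[0.15,4.16,-1.34,0.3,-1.4,0.7,-4.2],[0.15,4.24,-1.04,0.32,-1.5,0.8,-4.2],[0.15,4.3,-0.73,0.36,-1.4,0.7,-4.1]]
[[0.15,4.34,-0.43,0.4,-1.5,0.8,-4.2],[0.15,4.36,-0.13,0.45,-1.4,0.7,-4.1],[0.15,4.35,0.18,0.5,-1.5,0.8,-4.2],[0.15,0.0,0.0,2.0,0.0,0.0,0.0],[0.15,0.0,0.0,2.0,0.0,0.0,0.0],[0.15,0.0,0.0,2.0,0.0,0.0,0.0],[0.15,-0.01,-0.01,2.0,0.0,0.0,0.0]]
```

Request:
arm_command --pt "0.15 3.0 -3.17 0.38 -1.4 0.7 -4.2" --pt "0.15 3.22 -2.95 0.34 -1.4 0.7 -4.2" --pt "0.15 3.43 -2.71 0.31 -1.4 0.7 -4.2" --pt "0.15 3.61 -2.46 0.29 -1.4 0.7 -4.2" --pt "0.15 3.78 -2.19 0.28 -1.4 0.7 -4.2" --pt "0.15 3.93 -1.92 0.27 -1.4 0.7 -4.2" --pt "0.15 4.05 -1.63 0.28 -1.5 0.8 -4.2" --pt "0.15 4.16 -1.34 0.3 -1.4 0.7 -4.2" --pt "0.15 4.24 -1.04 0.32 -1.5 0.8 -4.2" --pt "0.15 4.3 -0.73 0.36 -1.4 0.7 -4.1" --grip_force 25

```text
time: 1.35
ee_pos: [0.3722, -0.0773, 0.1935]
tcp_rot: [164.5, -1.6, 68.5]
wrist_force: [0.3, -0.1, 0.2]
opening: 0.0363
```

Request:
arm_command --pt "0.15 4.34 -0.43 0.4 -1.5 0.8 -4.2" --pt "0.15 4.36 -0.13 0.45 -1.4 0.7 -4.1" --pt "0.15 4.35 0.18 0.5 -1.5 0.8 -4.2" --pt "0.15 0 0 0 0 0 0" --pt "0.15 0 0 0 0 0 0"

```text
time: 1.98
ee_pos: [0.4115, 0.0462, 0.1823]
tcp_rot: [160.0, 0.0, 81.0]
wrist_force: [-0.3, 0.9, 0.4]
opening: 0.0361
```

```bash
python3 - <<'E'
from h import *
r=tool(20); b=handle(0); o=bot.get_obs(); print(o['ee_pos'],o['tcp_rot'],tcp(b,r,-.061),r.as_euler('xyz',degrees=True),o['wrist_force'],o['opening'],o['q'])
im=snap('top','t1'); im2=snap('side','s1')
a=cv2.resize(im[140:260,190:310],(400,400),interpolation=cv2.INTER_CUBIC)
c=cv2.resize(im2[165:305,225:365],(400,400),interpolation=cv2.INTER_CUBIC)
cv2.imwrite('pics/c1.png',np.hstack([a,c]))
plan([(tcp(b,r),r,5,.15)])
E
```

```text
[0.41145812 0.0461939  0.18229159] [1.59977438e+02 3.60432106e-02 8.09519630e+01] [0.41158877 0.04649024 0.18232125] [160.           0.          80.92262965] [-0.28609022  0.87125879  0.39732466] 0.036114150817178704 [ 11.0794244  -34.71564078 -29.703677    76.13411095  -6.79831371
 108.98960829]
[[0.15,0.02,-0.01,1.6,0.0,0.0,0.0],[0.15,0.02,-0.01,1.6,0.0,0.0,0.0],[0.15,0.02,0.0,1.6,0.0,0.0,0.0],[0.15,0.03,-0.01,1.61,0.0,0.0,0.0],[0.15,0.02,0.0,1.6,0.0,0.1,-0.1]]
```

View pics/c1.png

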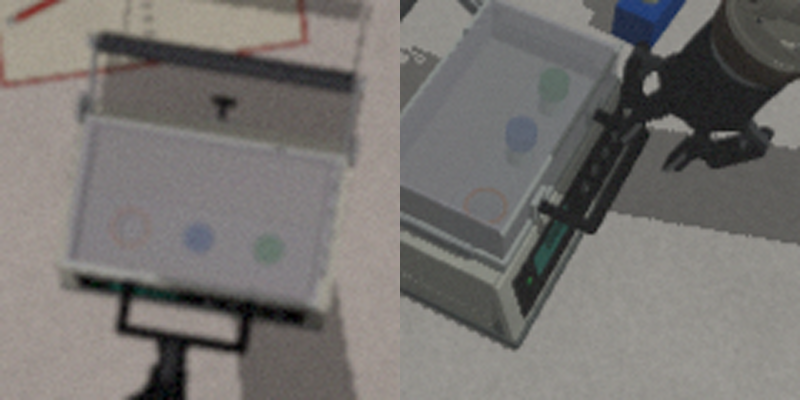

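The fingers straddle the handle bar just above it: the bar runs from (120,330) to (245,348) in the top crop, and the rear finger tip is near (175,345). Going down and closing.

Request:
arm_command --pt "0.15 0.02 -0.01 1.6 0 0 0" --pt "0.15 0.02 -0.01 1.6 0 0 0" --pt "0.15 0.02 0 1.6 0 0 0" --pt "0.15 0.03 -0.01 1.6 0 0 0" --pt "0.15 0.02 0 1.6 0 0 0" --pt "0.15 0 0 0 0 0 0"

```text
time: 2.82
ee_pos: [0.4383, 0.0429, 0.1055]
tcp_rot: [160.1, 0.1, 80.9]
wrist_force: [-0.6, -1.2, 0.9]
opening: 0.0365
```

Request:
arm_command --pt "0.6 0 0 0 0 0 0" --pt "1 0 0 0 0 0 0" --pt "1 0 0 0 0 0 0" --pt "1 0 0 0 0 0 0" --pt "1 0 0 0 0 0 0" --grip_force 25

```text
time: 3.45
ee_pos: [0.4386, 0.0432, 0.1077]
tcp_rot: [159.9, -0.0, 81.0]
wrist_force: [-6.1, 0.5, 3.6]
opening: 0.0114
```

```bash
python3 - <<'E'
from h import *
o=bot.get_obs(); print(o['ee_pos'],o['tcp_rot'],o['wrist_force'],o['torque'],o['opening'])
r=tool(20)
# arc, rows per 0.05 rad -> 0.4 rad/s
p=o['ee_pos'];rot=R.from_euler('xyz',o['tcp_rot'],degrees=True)
c=p-tcp(handle(0),r); print('corr',c)
plan([(tcp(handle(t),r)+c,r,1,1) for t in np.arange(.04,1.21,.04)],p,rot)
E
```

```text
[0.43859383 0.04322239 0.10773445] [ 1.59930968e+02 -7.24151502e-04  8.09544508e+01] [-6.07902651  0.51930896  3.61322693] [ 0.18318375  1.15435939 -0.02012181] 0.011438545216074356
corr [-1.38783483e-05  1.04893735e-03  5.88607883e-04]
[[1,0.0,0.34,-0.77,0.1,0.0,0.0],[1,0.0,0.37,-0.75,0.0,0.0,0.0],[1,0.0,0.4,-0.74,0.0,0.0,0.0],[1,0.0,0.43,-0.73,0.0,0.0,0.0],[1,0.0,0.46,-0.7,0.0,0.0,0.0],[1,0.0,0.49,-0.69,0.0,0.0,0.0],[1,0.0,0.51,-0.66,0.0,0.0,0.0],[1,0.0,0.54,-0.65,0.0,0.0,0.0],[1,0.0,0.56,-0.62,0.0,0.0,0.0],[1,0.0,0.59,-0.6,0.0,0.0,0.0]]
[[1,0.0,0.61,-0.58,0.0,0.0,0.0],[1,0.0,0.64,-0.55,0.0,0.0,0.0],[1,0.0,0.66,-0.52,0.0,0.0,0.0],[1,0.0,0.67,-0.5,0.0,0.0,0.0],[1,0.0,0.7,-0.47,0.0,0.0,0.0],[1,0.0,0.71,-0.45,0.0,0.0,0.0],[1,0.0,0.74,-0.41,0.0,0.0,0.0],[1,0.0,0.74,-0.39,0.0,0.0,0.0],[1,0.0,0.77,-0.35,0.0,0.0,0.0],[1,0.0,0.77,-0.32,0.0,0.0,0.0]]
[[1,0.0,0.79,-0.3,0.0,0.0,0.0],[1,0.0,0.8,-0.26,0.0,0.0,0.0],[1,0.0,0.81,-0.22,0.0,0.0,0.0],[1,-0.01,0.82,-0.2,0.0,0.0,0.0],[1,0.0,0.82,-0.16,0.0,0.0,0.0],[1,0.0,0.83,-0.13,0.0,0.0,0.0],[1,0.0,0.84,-0.1,0.0,0.0,0.0],[1,0.0,0.84,-0.06,0.0,0.0,0.0],[1,0.0,0.84,-0.03,0.0,0.0,0.0],[1,0.0,0.84,0.01,0.0,0.0,0.0]]
```

Request:
arm_command --pt "1 0 0.24 -0.77 0 0 0" --pt "1 0 0.37 -0.75 0 0 0" --pt "1 0 0.4 -0.74 0 0 0" --pt "1 0 0.43 -0.73 0 0 0" --pt "1 0 0.46 -0.7 0 0 0" --pt "1 0 0.49 -0.69 0 0 0" --pt "1 0 0.51 -0.66 0 0 0" --pt "1 0 0.54 -0.65 0 0 0" --pt "1 0 0.56 -0.62 0 0 0" --pt "1 0 0.59 -0.6 0 0 0"

```text
time: 4.7
ee_pos: [0.4569, 0.0403, 0.1881]
tcp_rot: [160.1, 0.0, 81.0]
wrist_force: [-8.8, 3.7, 1.4]
opening: 0.0109
```

```bash
cat >> h.py <<'E'
def lid(th0=None):
    o=bot.get_obs(); rot=R.from_euler('xyz',o['tcp_rot'],degrees=True)
    g=o['ee_pos']-rot.apply([0,0,.019])-inc(75,0,115); ex=np.array([np.cos(P[2]),np.sin(P[2]),0])
    x=g@ex; z=g[2]; f=np.arctan2(z,x); th=np.pi-np.arctan2(10,210)-f
    er=np.cos(f)*ex+np.array([0,0,np.sin(f)]); et=np.sin(f)*ex-np.array([0,0,np.cos(f)]); et=np.array([ex[0]*np.sin(f),ex[1]*np.sin(f),-np.cos(f)])
    F=o['wrist_force']; print('t',round(o['time'],2),'th',round(th,3),'r',round(np.hypot(x,z),4),'F radial',round(F@er,2),'F opening',round(F@et,2),'open',round(o['opening'],4),'pos',o['ee_pos'].round(4),'rot',o['tcp_rot'].round(2),'F',F.round(2))
E
python3 -c "
from h import *
lid()"
```

```text
t 4.7 th 0.396 r 0.2121 F radial 8.99 F opening -2.71 open 0.0109 pos [0.4569 0.0403 0.1881] rot [160.09   0.    80.98] F [-8.82  3.65  1.41]
```

Request:
arm_command --pt "1 0.05 0.54 -0.65 0 0 0" --pt "1 0 0.57 -0.62 0 0 0" --pt "1 0 0.66 -0.52 0 0 0" --pt "1 0 0.67 -0.5 0 0 0" --pt "1 0 0.7 -0.47 0 0 0"

```text
time: 5.32
ee_pos: [0.4776, 0.0371, 0.2252]
tcp_rot: [160.0, 0.0, 80.9]
wrist_force: [-7.9, -3.0, 2.7]
opening: 0.0107
```

```bash
python3 -c "
from h import *
lid()"
```

```text
t 5.33 th 0.596 r 0.2134 F radial 7.48 F opening -2.24 open 0.0107 pos [0.4776 0.0371 0.2252] rot [1.5998e+02 4.0000e-02 8.0920e+01] F [-7.9  -3.05  2.7 ]
```

Request:
arm_command --pt "1 0 0.66 -0.53 0 0 0" --pt "1 0 0.68 -0.5 0 0 0" --pt "1 0 0.74 -0.39 0 0 0" --pt "1 0 0.77 -0.35 0 0 0" --pt "1 0 0.77 -0.32 0 0 0" --pt "1 0 0.79 -0.3 0 0 0" --pt "1 0 0.8 -0.26 0 0 0"

```text
time: 6.2
ee_pos: [0.5174, 0.031, 0.2684]
tcp_rot: [159.9, 0.0, 80.9]
wrist_force: [-3.9, -3.3, 2.1]
opening: 0.0109
```

```bash
python3 -c "
from h import *
lid()"
```

```text
t 6.2 th 0.872 r 0.2152 F radial 3.69 F opening -1.4 open 0.0109 pos [0.5174 0.031  0.2684] rot [1.599e+02 1.000e-02 8.093e+01] F [-3.91 -3.26  2.08]
```

```bash
python3 - <<'E'
from h import *
o=bot.get_obs(); p=o['ee_pos'];rot=R.from_euler('xyz',o['tcp_rot'],degrees=True); r=tool(20)
h=lambda t: inc(75,0,115)+(handle(t)-inc(75,0,115))*.2155/.21024
c=p-tcp(h(.872),r)
plan([(tcp(h(t),r)+c,r,1,1) for t in .872+.03*np.arange(1,31)],p,rot)
E
```

```text
[[1,0.0,0.62,-0.18,0.1,0.0,0.0],[1,0.0,0.63,-0.17,0.0,0.0,0.0],[1,0.0,0.63,-0.14,0.0,0.0,0.0],[1,0.0,0.63,-0.13,0.0,0.0,0.0],[1,0.0,0.64,-0.11,0.0,0.0,0.0],[1,0.0,0.64,-0.08,0.0,0.0,0.0],[1,0.0,0.64,-0.07,0.0,0.0,0.0],[1,0.0,0.64,-0.05,0.0,0.0,0.0],[1,0.0,0.65,-0.03,0.0,0.0,0.0],[1,0.0,0.65,-0.01,0.0,0.0,0.0]]
[[1,0.0,0.64,0.0,0.0,0.0,0.0],[1,0.0,0.65,0.03,0.0,0.0,0.0],[1,0.0,0.64,0.05,0.0,0.0,0.0],[1,0.0,0.65,0.06,0.0,0.0,0.0],[1,0.0,0.64,0.09,0.0,0.0,0.0],[1,0.0,0.64,0.11,0.0,0.0,0.0],[1,0.0,0.63,0.12,0.0,0.0,0.0],[1,0.0,0.63,0.14,0.0,0.0,0.0],[1,0.0,0.63,0.16,0.0,0.0,0.0],[1,0.0,0.62,0.18,0.0,0.0,0.0]]
[[1,0.0,0.61,0.2,0.0,0.0,0.0],[1,0.0,0.61,0.22,0.0,0.0,0.0],[1,0.0,0.6,0.24,0.0,0.0,0.0],[1,0.0,0.6,0.25,0.0,0.0,0.0],[1,0.0,0.58,0.27,0.0,0.0,0.0],[1,0.0,0.58,0.29,0.0,0.0,0.0],[1,0.0,0.57,0.31,0.0,0.0,0.0],[1,0.0,0.56,0.32,0.0,0.0,0.0],[1,0.0,0.55,0.34,0.0,0.0,0.0],[1,0.0,0.54,0.35,0.0,0.0,0.0]]
```

Request:
arm_command --pt "1 0 0.62 -0.18 0 0 0" --pt "1 0 0.63 -0.17 0 0 0" --pt "1 0 0.63 -0.14 0 0 0" --pt "1 0 0.63 -0.13 0 0 0" --pt "1 0 0.64 -0.11 0 0 0" --pt "1 0 0.64 -0.08 0 0 0" --pt "1 0 0.64 -0.07 0 0 0" --pt "1 0 0.64 -0.05 0 0 0" --pt "1 0 0.65 -0.03 0 0 0" --pt "1 0 0 0 0 0 0"

```text
time: 7.45
ee_pos: [0.5675, 0.0232, 0.2961]
tcp_rot: [159.9, -0.0, 80.9]
wrist_force: [0.4, -2.2, 0.6]
opening: 0.0109
```

```bash
python3 -c "
from h import *
lid(); snap('top','tx'); lid()"
```

```text
t 7.45 th 1.142 r 0.2143 F radial 0.27 F opening 0.92 open 0.0109 pos [0.5675 0.0232 0.2961] rot [159.92  -0.    80.94] F [ 0.42 -2.17  0.59]
t 7.5 th 1.14 r 0.2143 F radial 0.4 F opening 0.52 open 0.0108 pos [0.5672 0.0233 0.296 ] rot [159.93   0.    80.94] F [ 0.15 -1.16  0.56]
```

Request:
arm_command --pt "0.65 0 0 0 0 0 0" --pt "0.55 0 0 0 0 0 0" --pt "0.45 0 0 0 0 0 0" --pt "0.35 0 0 0 0 0 0" --pt "0.25 0 0 0 0 0 0" --pt "0.15 0 0 0 0 0 0" --pt "0.1 0 0 0 0 0 0" --pt "0.1 0 0 0 0 0 0" --pt "0.1 0 0 0 0 0 0"

```text
time: 8.62
ee_pos: [0.5669, 0.0232, 0.2959]
tcp_rot: [159.9, 0.0, 80.9]
wrist_force: [1.0, 0.2, -0.9]
opening: 0.0388
```

```bash
python3 - <<'E'
from h import *
lid(); im=snap('top','t2'); im2=snap('side','s2'); lid()
a=cv2.resize(im[120:260,190:330],(400,400),interpolation=cv2.INTER_CUBIC)
c=cv2.resize(im2[105:265,185:345],(400,400),interpolation=cv2.INTER_CUBIC)
cv2.imwrite('pics/c2.png',np.hstack([a,c]))
E
```

```text
t 8.62 th 1.139 r 0.2144 F radial -1.18 F opening 0.59 open 0.0388 pos [0.5669 0.0232 0.2959] rot [1.5994e+02 2.0000e-02 8.0940e+01] F [ 1.03  0.17 -0.87]
t 8.72 th 1.139 r 0.2144 F radial -0.06 F opening 0.26 open 0.0383 pos [0.5669 0.0232 0.296 ] rot [1.5994e+02 2.0000e-02 8.0940e+01] F [0.31 0.26 0.05]
```

View pics/c2.png

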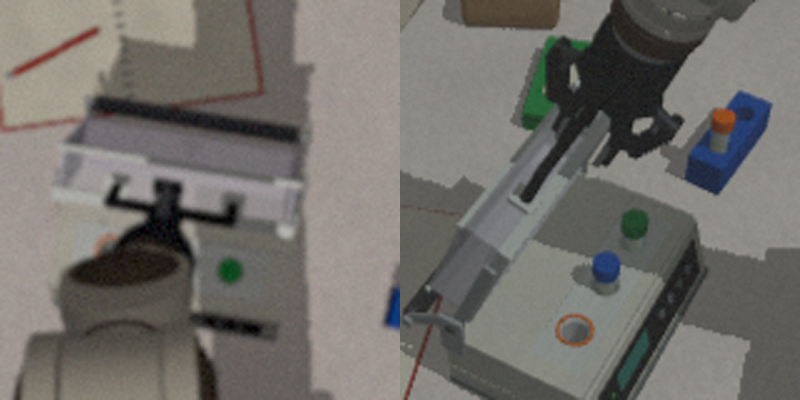

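```bash
cat >> h.py <<'E'
def chk(name,prev):
    lid(); s=snap('side','s'+name); t=snap('top','t'+name); lid()
    a=cv2.imread(f'pics/s{prev}.png');b=cv2.imread(f'pics/t{prev}.png')
    print('diff side',cv2.absdiff(s,a)[181:225,189:229].mean().round(2),'top',cv2.absdiff(t,b)[160:190,209:232].mean().round(2))
E
python3 - <<'E'
from h import *
o=bot.get_obs(); p=o['ee_pos'];rot=R.from_euler('xyz',o['tcp_rot'],degrees=True); r=tool(20)
h=lambda t: inc(75,0,115)+(handle(t)-inc(75,0,115))*.2145/.21024
c=p-tcp(h(1.139),r)
plan([(tcp(h(t),r)+c,r,1,.1) for t in 1.139+.02*np.arange(1,37)],p,rot)
E
```

```text
[[0.1,0.0,0.43,-0.01,0.1,0.0,0.0],[0.1,0.0,0.43,0.0,0.0,0.0,0.0],[0.1,0.0,0.43,0.0,0.0,0.0,0.0],[0.1,0.0,0.43,0.02,0.0,0.0,0.0],[0.1,0.0,0.42,0.02,0.0,0.0,0.0],[0.1,0.0,0.43,0.03,0.0,0.0,0.0],[0.1,0.0,0.43,0.04,0.0,0.0,0.0],[0.1,0.0,0.42,0.05,0.0,0.0,0.0],[0.1,0.0,0.43,0.06,0.0,0.0,0.0],[0.1,0.0,0.42,0.07,0.0,0.0,0.0]]
[[0.1,0.0,0.43,0.07,0.0,0.0,0.0],[0.1,0.0,0.42,0.08,0.0,0.0,0.0],[0.1,0.0,0.42,0.09,0.0,0.0,0.0],[0.1,0.0,0.41,0.1,0.0,0.0,0.0],[0.1,0.0,0.42,0.11,0.0,0.0,0.0],[0.1,0.0,0.41,0.12,0.0,0.0,0.0],[0.1,0.0,0.41,0.12,0.0,0.0,0.0],[0.1,0.0,0.41,0.13,0.0,0.0,0.0],[0.1,0.0,0.41,0.14,0.0,0.0,0.0],[0.1,0.0,0.4,0.15,0.0,0.0,0.0]]
[[0.1,0.0,0.4,0.16,0.0,0.0,0.0],[0.1,0.0,0.39,0.17,0.0,0.0,0.0],[0.1,0.0,0.4,0.17,0.0,0.0,0.0],[0.1,0.0,0.39,0.18,0.0,0.0,0.0],[0.1,0.0,0.38,0.19,0.0,0.0,0.0],[0.1,0.0,0.38,0.19,0.0,0.0,0.0],[0.1,0.0,0.38,0.21,0.0,0.0,0.0],[0.1,0.0,0.37,0.21,0.0,0.0,0.0],[0.1,0.0,0.37,0.22,0.0,0.0,0.0],[0.1,0.0,0.37,0.22,0.0,0.0,0.0]]
[[0.1,0.0,0.36,0.23,0.0,0.0,0.0],[0.1,0.0,0.35,0.24,0.0,0.0,0.0],[0.1,0.0,0.35,0.25,0.0,0.0,0.0],[0.1,0.0,0.35,0.26,0.0,0.0,0.0],[0.1,0.0,0.34,0.26,0.0,0.0,0.0],[0.1,0.0,0.34,0.26,0.0,0.0,0.0]]
```

Request:
arm_command --pt "0.1 0 0.43 0 0 0 0" --pt "0.1 0 0.43 0 0 0 0" --pt "0.1 0 0.43 0 0 0 0" --pt "0.1 0 0.43 0.02 0 0 0" --pt "0.1 0 0 0 0 0 0" --pt "0.1 0 0 0 0 0 0"

```text
time: 9.48
ee_pos: [0.583, 0.0206, 0.3017]
tcp_rot: [159.9, 0.0, 80.9]
wrist_force: [1.0, -0.5, 0.2]
opening: 0.0382
```

```bash
python3 -c "
from h import *
chk('3','2'); chk('3b','3')"
```

```text
t 9.47 th 1.22 r 0.2143 F radial -0.16 F opening 1.11 open 0.0382 pos [0.583  0.0206 0.3017] rot [1.5994e+02 2.0000e-02 8.0940e+01] F [ 1.04 -0.51  0.18]
t 9.57 th 1.219 r 0.2144 F radial 0.25 F opening 1.21 open 0.0384 pos [0.5829 0.0206 0.3017] rot [1.5994e+02 2.0000e-02 8.0930e+01] F [ 1.05 -0.3   0.6 ]
diff side 8.6 top 18.92
t 9.57 th 1.219 r 0.2144 F radial 0.25 F opening 1.21 open 0.0384 pos [0.5829 0.0206 0.3017] rot [1.5994e+02 2.0000e-02 8.0930e+01] F [ 1.05 -0.3   0.6 ]
t 9.68 th 1.219 r 0.2144 F radial -0.9 F opening 1.38 open 0.0388 pos [0.5829 0.0206 0.3017] rot [1.5994e+02 2.0000e-02 8.0940e+01] F [ 1.53 -0.49 -0.45]
diff side 1.91 top 2.7
```

Request:
arm_command --pt "0.1 0 0.42 0.02 0 0 0" --pt "0.1 0 0.43 0.03 0 0 0" --pt "0.1 0 0.43 0.04 0 0 0" --pt "0.1 0 0.42 0.05 0 0 0" --pt "0.1 0 0 0 0 0 0" --pt "0.1 0 0 0 0 0 0"

```text
time: 10.42
ee_pos: [0.5992, 0.018, 0.3062]
tcp_rot: [159.9, 0.0, 80.9]
wrist_force: [1.8, -0.6, -1.1]
opening: 0.0382
```

```bash
python3 -c "
from h import *
chk('4','3')"
```

```text
t 10.43 th 1.299 r 0.2144 F radial -1.5 F opening 1.62 open 0.0382 pos [0.5992 0.018  0.3062] rot [1.5994e+02 2.0000e-02 8.0940e+01] F [ 1.84 -0.6  -1.11]
t 10.53 th 1.299 r 0.2144 F radial -0.36 F opening 0.54 open 0.0388 pos [0.5991 0.018  0.3062] rot [1.5994e+02 2.0000e-02 8.0940e+01] F [ 0.64  0.17 -0.23]
diff side 8.44 top 20.33
```

Still moving with the finger. Next steps.

Request:
arm_command --pt "0.1 0 0.43 0.06 0 0 0" --pt "0.1 0 0.42 0.07 0 0 0" --pt "0.1 0 0.43 0.07 0 0 0" --pt "0.1 0 0.42 0.08 0 0 0" --pt "0.1 0 0 0 0 0 0" --pt "0.1 0 0 0 0 0 0"

```text
time: 11.28
ee_pos: [0.6159, 0.0154, 0.3094]
tcp_rot: [159.9, 0.0, 80.9]
wrist_force: [2.8, -0.7, 0.0]
opening: 0.0386
```

```bash
python3 -c "
from h import *
chk('5','4')"
```

```text
t 11.28 th 1.38 r 0.2145 F radial -0.39 F opening 2.87 open 0.0386 pos [0.6159 0.0154 0.3094] rot [1.5994e+02 2.0000e-02 8.0930e+01] F [ 2.81 -0.73  0.02]
t 11.38 th 1.379 r 0.2145 F radial -1.92 F opening 1.69 open 0.0381 pos [0.6158 0.0154 0.3094] rot [1.5994e+02 2.0000e-02 8.0940e+01] F [ 1.95 -0.14 -1.65]
diff side 9.54 top 23.13
```

Request:
arm_command --pt "0.1 0 0.42 0.09 0 0 0" --pt "0.1 0 0.41 0.1 0 0 0" --pt "0.1 0 0.42 0.11 0 0 0" --pt "0.1 0 0.41 0.12 0 0 0" --pt "0.1 0 0 0 0 0 0" --pt "0.1 0 0 0 0 0 0"

```text
time: 12.12
ee_pos: [0.6327, 0.0127, 0.3111]
tcp_rot: [159.9, 0.0, 80.9]
wrist_force: [-0.3, -0.4, 0.2]
opening: 0.0386
```

```bash
python3 -c "
from h import *
chk('6','5')"
```

```text
t 12.12 th 1.459 r 0.2144 F radial 0.19 F opening -0.26 open 0.0386 pos [0.6327 0.0127 0.3111] rot [1.5995e+02 2.0000e-02 8.0940e+01] F [-0.34 -0.38  0.17]
t 12.22 th 1.459 r 0.2145 F radial 0.48 F opening -0.31 open 0.0386 pos [0.6326 0.0127 0.3112] rot [1.5994e+02 2.0000e-02 8.0940e+01] F [-0.28  0.4   0.46]
diff side 5.2 top 25.48
```

Request:
arm_command --pt "0.1 0 0.2 0.06 0 0 0" --pt "0.1 0 0.2 0.06 0 0 0" --pt "0.1 0 0 0 0 0 0"

```text
time: 12.6
ee_pos: [0.637, 0.012, 0.3113]
tcp_rot: [159.9, 0.0, 80.9]
wrist_force: [0.2, -0.0, 0.3]
opening: 0.0383
```

```bash
python3 - <<'E'
from h import *
chk('7','6')
im=cv2.imread('pics/t7.png');im2=cv2.imread('pics/s7.png')
a=cv2.resize(im[120:260,190:330],(400,400),interpolation=cv2.INTER_CUBIC)
c=cv2.resize(im2[105:265,185:345],(400,400),interpolation=cv2.INTER_CUBIC)
cv2.imwrite('pics/c7.png',np.hstack([a,c]))
E
```

```text
t 12.6 th 1.48 r 0.2144 F radial 0.25 F opening 0.22 open 0.0383 pos [0.637  0.012  0.3113] rot [1.5994e+02 2.0000e-02 8.0930e+01] F [ 0.21 -0.    0.26]
t 12.7 th 1.479 r 0.2144 F radial 0.11 F opening 0.12 open 0.0387 pos [0.6369 0.012  0.3113] rot [1.5995e+02 2.0000e-02 8.0930e+01] F [-0.08 -1.28  0.12]
diff side 1.81 top 8.82
```

View pics/c7.png

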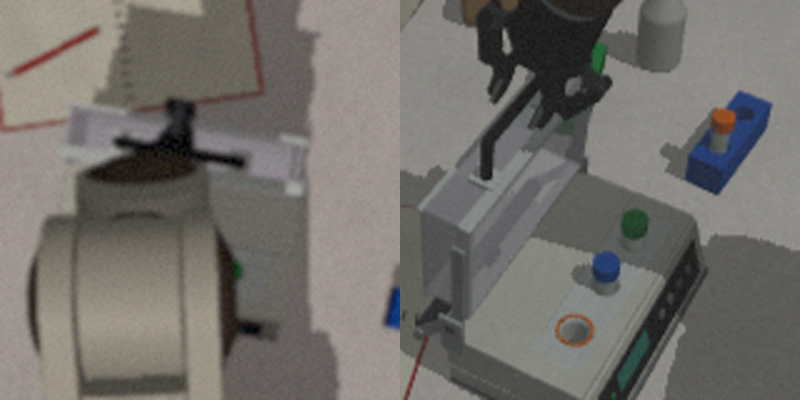

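```bash
python3 - <<'E'
from h import *
o=bot.get_obs(); p=o['ee_pos'];r=tool(20); r0=tool(0)
t=np.array([.470,-.2758,0]); z=np.array([0,0,1])
plan([(tcp(p,r,-.1),r,5,.1),(np.array([.48,-.1,.36]),tool(8),5,-.4),(t+.22*z,r0,5,-.4),(t+.125*z,r0,3,-.4)])
E
```

```text
[[0.1,0.0,0.0,-2.0,0.0,0.0,0.0],[0.1,0.0,0.0,-2.0,0.0,0.0,0.0],[0.1,0.0,0.0,-2.0,0.0,0.0,0.0],[0.1,0.0,0.0,-2.0,0.0,0.0,0.0],[0.1,0.0,0.01,-2.0,0.1,0.0,0.0],[-0.4,-2.71,-2.25,0.15,2.4,0.0,0.0],[-0.4,-2.71,-2.24,0.24,2.4,0.0,0.0],[-0.4,-2.7,-2.23,0.34,2.4,0.0,0.0],[-0.4,-2.71,-2.21,0.43,2.4,0.0,0.0],[-0.4,-2.7,-2.18,0.52,2.4,0.0,0.0]]
[[-0.4,-3.5,-0.04,2.82,1.6,0.0,0.0],[-0.4,-3.5,0.04,2.82,1.6,0.0,0.0],[-0.4,-3.51,0.13,2.82,1.6,0.0,0.0],[-0.4,-3.5,0.2,2.82,1.6,0.0,0.0],[-0.4,-3.51,0.28,2.81,1.6,0.0,0.0],[-0.4,0.0,0.0,3.17,0.0,0.0,0.0],[-0.4,0.0,0.0,3.17,0.0,0.0,0.0],[-0.4,0.0,0.01,3.16,0.0,0.0,0.0]]
```

Request:
arm_command --pt "0.1 0 0 -2.0 0 0 0" --pt "0.1 0 0 -2.0 0 0 0" --pt "0.1 0 0 -2.0 0 0 0" --pt "0.1 0 0 -2.0 0 0 0" --pt "0.1 0 0 -2.0 0 0 0"

```text
time: 13.32
ee_pos: [0.6027, 0.0175, 0.406]
tcp_rot: [159.9, 0.0, 80.9]
wrist_force: [-0.5, 0.5, 0.5]
opening: 0.0383
```

```bash
python3 -c "
from h import *
chk('8','7')"
```

```text
t 13.32 th 1.381 r 0.312 F radial 0.56 F opening -0.49 open 0.0383 pos [0.6027 0.0175 0.406 ] rot [1.5993e+02 2.0000e-02 8.0930e+01] F [-0.49  0.5   0.49]
t 13.43 th 1.383 r 0.3139 F radial 1.35 F opening -0.61 open 0.0388 pos [0.6029 0.0175 0.408 ] rot [ 1.5973e+02 -3.0000e-02  8.0940e+01] F [-0.72  0.51  1.25]
diff side 1.84 top 24.65
```

Hood stays put and the hand is clear. On to the tube.

Request:
arm_command --pt "-0.4 -2.71 -2.25 0.15 2.4 0 0" --pt "-0.4 -2.71 -2.24 0.24 2.4 0 0" --pt "-0.4 -2.7 -2.23 0.34 2.4 0 0" --pt "-0.4 -2.71 -2.21 0.43 2.4 0 0" --pt "-0.4 -2.7 -2.18 0.52 2.4 0 0"

```text
time: 14.05
ee_pos: [0.4793, -0.1006, 0.3586]
tcp_rot: [172.1, 0.0, 80.9]
wrist_force: [-0.1, 0.1, -0.1]
opening: 0.0599
```

Request:
arm_command --pt "-0.4 -3.5 -0.04 2.82 1.6 0 0" --pt "-0.4 -3.5 0.04 2.82 1.6 0 0" --pt "-0.4 -3.5 0.13 2.82 1.6 0 0" --pt "-0.4 -3.5 0.2 2.82 1.6 0 0" --pt "-0.4 -3.5 0.28 2.82 1.6 0 0" --pt "-0.4 0 0 3.17 0 0 0" --pt "-0.4 0 0 3.17 0 0 0" --pt "-0.4 0 0 3.17 0 0 0" --pt "-0.4 0 0 0 0 0 0" --pt "-0.4 0 0 0 0 0 0"

```text
time: 15.3
ee_pos: [0.4706, -0.2758, 0.1256]
tcp_rot: [179.9, 0.0, 80.9]
wrist_force: [0.1, -0.4, 0.1]
opening: 0.0598
```

```bash
python3 - <<'E'
from h import *
o=bot.get_obs(); print(o['ee_pos'],o['tcp_rot'],o['opening'])
s=snap('side','s9');t=snap('top','t9')
print(blobs(s,(5,120,80),(18,255,255),(290,340,130,190)))
a=cv2.resize(t[190:290,290:390],(400,400),interpolation=cv2.INTER_CUBIC)
c=cv2.resize(s[80:220,230:370],(400,400),interpolation=cv2.INTER_CUBIC)
cv2.imwrite('pics/c9.png',np.hstack([a,c]))
plan([(np.array([.470,-.2758,.074]),tool(0),5,-.4)])
E
```

```text
[ 0.47057008 -0.27581842  0.12558012] [1.79895265e+02 3.42117345e-02 8.09364784e+01] 0.05981390795708245
[(np.int32(70), [313.94, 152.97], ((314.0, 153.5), (9.0, 8.0), 90.0))]
[[-0.4,0.0,-0.02,1.04,0.0,0.0,0.0],[-0.4,0.0,-0.02,1.05,0.0,0.0,0.0],[-0.4,0.0,-0.03,1.04,0.1,0.0,0.0],[-0.4,0.01,-0.02,1.05,0.0,0.0,0.0],[-0.4,0.0,-0.02,1.04,0.1,0.1,0.0]]
```

View pics/c9.png

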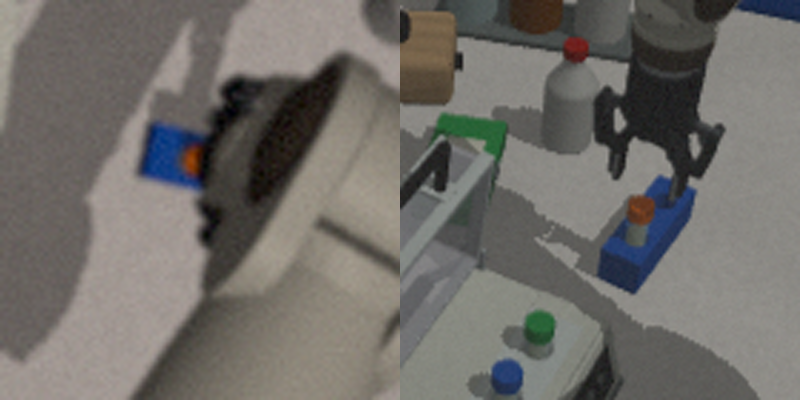

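```bash
python3 - <<'E'
from h import *
for z in(.103,.1256,.15,.2,.25):
    p=[.4706,-.2758,z]; u,v=proj('side',p); a,b=proj('top',p)
    print(z,'side crop',400+(u-230)*400/140,(v-80)*400/140,'top crop',(a-290)*4,(b-190)*4)
E
```

```text
0.103 side crop 641.0814845968521 202.65640835432097 top crop 200.87138822155657 159.0559012793724
0.1256 side crop 643.8322520083246 187.74562161617155 top crop 206.44871215908506 159.7012368547512
0.15 side crop 646.8890563235531 171.1759338066784 top crop 212.70438714655188 160.42506241386138
0.2 side crop 653.4526363372045 135.59744708542405 top crop 226.34647637390503 162.00354801009257
0.25 side crop 660.4522357688954 97.65547716709239 top crop 241.21898642954147 163.72440194319495
```

Side crop: the fingertips at (617,175) and (680,195) straddle the line above the cap at (640,210), which matches the projected TCP. Going down to grip.

Request:
arm_command --pt "-0.4 0 -0.02 1.04 0 0 0" --pt "-0.4 0 -0.02 1.04 0 0 0" --pt "-0.4 0 -0.02 1.04 0.1 0 0" --pt "-0.4 0 -0.02 1.04 0 0 0" --pt "-0.4 0 -0.02 1.04 0 0 0" --pt "-0.4 0 0 0 0 0 0"

```text
time: 16.15
ee_pos: [0.4689, -0.2752, 0.0716]
tcp_rot: [-179.9, -0.0, 80.9]
wrist_force: [0.2, -0.3, 0.0]
opening: 0.0599
```

Request:
arm_command --pt "0.1 0 0 0 0 0 0" --pt "0.25 0 0 0 0 0 0" --pt "0.6 0 0 0 0 0 0" --pt "1 0 0 0 0 0 0" --pt "1 0 0 0 0 0 0" --pt "1 0 0 0 0 0 0" --grip_force 30

```text
time: 16.9
ee_pos: [0.4697, -0.2757, 0.0731]
tcp_rot: [180.0, 0.0, 80.9]
wrist_force: [0.0, -0.2, 4.5]
opening: 0.0291
```

```bash
python3 - <<'E'
from h import *
o=bot.get_obs(); p=o['ee_pos'];print(p,o['tcp_rot'],o['opening'],o['wrist_force'])
c=inc(-35,70,100); r=tool(0)
print('collar',c)
plan([(p+[0,0,.02],r,2,1),(p+[0,0,.16],r,4,1),(np.array([*c[:2],p[2]+.17]),r,10,1)])
E
```

```text
[ 0.46967398 -0.27568336  0.07313908] [1.79985995e+02 3.40871780e-02 8.09371206e+01] 0.02907462282543245 [ 0.01956678 -0.23759909  4.49050432]
collar [0.5419821  0.09654522 0.1       ]
[[1,0.0,0.0,-1.0,0.0,0.0,0.0],[1,0.0,0.0,-1.0,0.0,0.0,0.0],[1,0.0,0.0,-3.5,0.0,0.0,0.0],[1,0.0,0.0,-3.5,0.0,0.0,0.0],[1,0.0,0.0,-3.5,0.0,0.0,0.0],[1,-0.01,0.0,-3.5,0.0,0.0,0.0],[1,3.79,0.13,-0.1,0.0,0.0,0.0],[1,3.79,0.13,-0.1,0.0,0.0,0.0],[1,3.79,0.13,-0.1,0.0,0.0,0.0],[1,3.79,0.13,-0.1,0.0,0.0,0.0]]
[[1,3.79,0.13,-0.1,0.0,0.0,0.0],[1,3.79,0.13,-0.1,0.0,0.0,0.0],[1,3.79,0.13,-0.11,0.0,0.0,0.0],[1,3.79,0.12,-0.1,0.0,0.0,0.0],[1,3.79,0.13,-0.11,0.0,0.0,0.0],[1,3.79,0.12,-0.1,0.0,0.0,0.0]]
```

Request:
arm_command --pt "1 0 0 -1.0 0 0 0" --pt "1 0 0 -1.0 0 0 0" --pt "1 0 0 -3.5 0 0 0" --pt "1 0 0 -3.5 0 0 0" --pt "1 0 0 -3.5 0 0 0" --pt "1 0 0 -3.5 0 0 0" --pt "1 3.79 0.13 -0.1 0 0 0" --pt "1 3.79 0.13 -0.1 0 0 0" --pt "1 3.79 0.13 -0.1 0 0 0" --pt "1 3.79 0.13 -0.1 0 0 0"

```text
time: 18.15
ee_pos: [0.4984, -0.1255, 0.2372]
tcp_rot: [-180.0, 0.0, 80.9]
wrist_force: [0.7, -0.0, -1.3]
opening: 0.0291
```

Request:
arm_command --pt "1 3.79 0.13 -0.1 0 0 0" --pt "1 3.79 0.13 -0.1 0 0 0" --pt "1 3.79 0.13 -0.1 0 0 0" --pt "1 3.79 0.13 -0.1 0 0 0" --pt "1 3.79 0.13 -0.1 0 0 0" --pt "1 3.79 0.13 -0.1 0 0 0" --pt "1 0 0 0 0 0 0" --pt "1 0 0 0 0 0 0"

```text
time: 19.15
ee_pos: [0.5418, 0.0965, 0.2428]
tcp_rot: [-179.9, 0.0, 81.0]
wrist_force: [0.9, 0.5, -0.6]
opening: 0.029
```

```bash
python3 - <<'E'
from h import *
o=bot.get_obs(); p=o['ee_pos'];print(p,o['tcp_rot'],o['opening'],o['wrist_force'])
s=snap('side','s10');t=snap('top','t10')
c=cv2.resize(s[120:270,200:350],(600,600),interpolation=cv2.INTER_CUBIC)
cv2.imwrite('pics/c10.png',c)
f=p-[0,0,.065]
for n,q in(('foot',f),('captop',f+[0,0,.095]),('capbot',f+[0,0,.075]),('collar',inc(-35,70,100))):
    u,v=proj('side',q); print(n,((u+.5-200)*4-.5).round(1),((v+.5-120)*4-.5).round(1))
plan([(np.array([*inc(-35,70,100)[:2],.180]),tool(0),5,1)])
E
```

```text
[0.5418389  0.0965177  0.24279174] [-1.79949758e+02  3.69118363e-02  8.09607494e+01] 0.029008669066552577 [ 0.8639779   0.48152915 -0.57153824]
foot 222.7 397.9
captop 225.9 300.3
capbot 225.2 322.1
collar 220.1 467.8
[[1,0.01,0.0,1.26,0.0,0.0,0.0],[1,0.01,0.0,1.26,0.0,0.0,0.0],[1,0.01,0.0,1.25,0.0,0.0,0.0],[1,0.02,0.0,1.26,0.0,0.0,0.0],[1,0.01,0.0,1.25,0.0,0.0,0.0]]
```

View pics/c10.png

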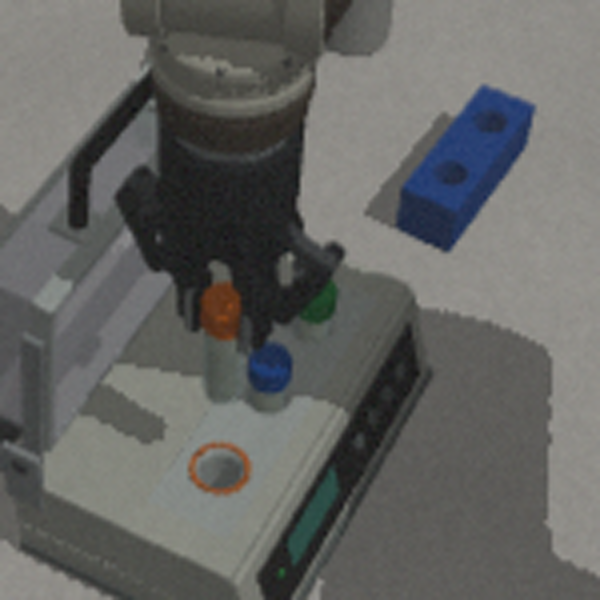

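Request:
arm_command --pt "1 0.01 0 1.4 0 0 0" --pt "1 0.01 0 1.4 0 0 0" --pt "1 0.01 0 1.4 0 0 0" --pt "1 0.01 0 1.4 0 0 0" --pt "1 0.01 0 1.4 0 0 0" --pt "1 0 0 0 0 0 0" --pt "1 0 0 0 0 0 0"

```text
time: 20.12
ee_pos: [0.5422, 0.0973, 0.173]
tcp_rot: [-180.0, 0.0, 80.9]
wrist_force: [1.1, 0.1, -1.0]
opening: 0.0291
```

```bash
python3 - <<'E'
from h import *
o=bot.get_obs(); p=o['ee_pos'];print(p,o['wrist_force'])
s=snap('side','s11')
print(blobs(s,(5,120,80),(18,255,255),(235,280,180,260)))
f=p-[0,0,.065]
for n,q in(('foot',f),('cap',f+[0,0,.085]),('collar',inc(-35,70,100))):
    u,v=proj('side',q); print(n,u.round(1),v.round(1))
c=cv2.resize(s[185:255,220:290],(600,600),interpolation=cv2.INTER_CUBIC)
cv2.imwrite('pics/c11.png',c)
E
```

```text
[0.54221385 0.09725035 0.17300372] [ 1.13723607  0.07577904 -0.99144137]
[(np.int32(96), [254.02, 215.61], ((254.0, 215.5), (13.0, 8.0), 90.0)), (np.int32(26), [256.04, 239.38], ((255.5207061767578, 238.94969177246094), (7.538462162017822, 13.923078536987305), 67.38013458251953))]
foot 254.5 235.0
cap 255.2 215.6
collar 254.7 236.6
```

View pics/c11.png

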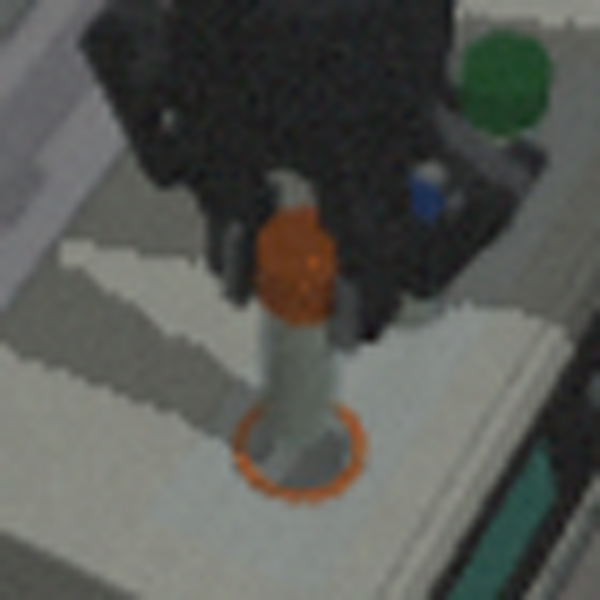

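The tube's foot is over the ring: the ring's centre is at (300,445) and the tube's axis at column 297. Lowering slowly.

Request:
arm_command --pt "1 0 0 0.4 0 0 0" --pt "1 0 0 0.4 0 0 0" --pt "1 0 0 0.3 0 0 0" --pt "1 0 0 0.3 0 0 0" --pt "1 0 0 0.3 0 0 0" --pt "1 0 0 0 0 0 0"

```text
time: 20.92
ee_pos: [0.5419, 0.0972, 0.1553]
tcp_rot: [-179.9, 0.0, 80.9]
wrist_force: [-0.4, -0.3, 0.2]
opening: 0.0288
```

Request:
arm_command --pt "1 0 0 0.4 0 0 0" --pt "1 0 0 0.4 0 0 0" --pt "1 0 0 0.4 0 0 0" --pt "1 0 0 0 0 0 0"

```text
time: 21.42
ee_pos: [0.5418, 0.0971, 0.1431]
tcp_rot: [-179.9, 0.0, 80.9]
wrist_force: [-0.6, 0.2, -1.0]
opening: 0.029
```

Request:
arm_command --pt "1 0 0 0.4 0 0 0" --pt "1 0 0 0.4 0 0 0" --pt "1 0 0 0.4 0 0 0" --pt "1 0 0 0.4 0 0 0" --pt "1 0 0 0.4 0 0 0" --pt "1 0 0 0.4 0 0 0" --pt "1 0 0 0.3 0 0 0" --pt "1 0 0 0 0 0 0"

```text
time: 22.42
ee_pos: [0.5419, 0.0972, 0.1163]
tcp_rot: [-179.9, 0.0, 80.9]
wrist_force: [0.3, -0.6, -0.3]
opening: 0.0293
```

Request:
arm_command --pt "1 0 0 0.1 0 0 0" --pt "1 0 0 0.1 0 0 0" --pt "1 0 0 0.1 0 0 0" --pt "1 0 0 0 0 0 0"

```text
time: 22.92
ee_pos: [0.542, 0.0972, 0.1135]
tcp_rot: [-180.0, 0.0, 80.9]
wrist_force: [0.0, 0.0, -1.3]
opening: 0.0287
```

Request:
arm_command --pt "1 0 0 0.1 0 0 0" --pt "1 0 0 0.05 0 0 0" --pt "1 0 0 0 0 0 0"

```text
time: 23.3
ee_pos: [0.542, 0.0972, 0.112]
tcp_rot: [-180.0, 0.0, 80.9]
wrist_force: [0.1, -0.5, -1.7]
opening: 0.029
```

Request:
arm_command --pt "1 0 0 0.1 0 0 0" --pt "1 0 0 0 0 0 0"

```text
time: 23.55
ee_pos: [0.542, 0.0972, 0.111]
tcp_rot: [-180.0, 0.0, 80.9]
wrist_force: [1.0, -0.3, -1.1]
opening: 0.0291
```

Request:
arm_command --pt "1 0 0 0.1 0 0 0" --pt "1 0 0 0 0 0 0"

```text
time: 23.8
ee_pos: [0.5421, 0.0972, 0.1103]
tcp_rot: [-180.0, 0.0, 80.9]
wrist_force: [0.7, -0.2, 1.6]
opening: 0.029
```

Contact at the expected depth (force turned from about -1 to +1.6 N). Releasing.

Request:
arm_command --pt "0.2 0 0 0 0 0 0" --pt "0 0 0 0 0 0 0" --pt "-0.2 0 0 0 0 0 0" --pt "-0.2 0 0 0 0 0 0" --pt "-0.2 0 0 -1 0 0 0" --pt "-0.2 0 0 -2 0 0 0" --pt "-0.2 0 0 -4 0 0 0" --pt "-0.2 0 0 -4 0 0 0" --pt "-0.2 0 0 -4 0 0 0"

```text
time: 24.92
ee_pos: [0.542, 0.0972, 0.2622]
tcp_rot: [180.0, -0.0, 80.9]
wrist_force: [0.5, 0.1, -0.5]
opening: 0.0511
```

Request:
arm_command --pt "-0.2 0 -4 0 0 0 0" --pt "-0.2 0 -4 0 0 0 0" --pt "-0.2 0 -4 0 0 0 0" --pt "-0.2 0 -4 0 0 0 0" --pt "-0.2 0 0 0 0 0 0" --pt "-0.2 0 0 0 0 0 0"

```text
time: 25.68
ee_pos: [0.3845, 0.1225, 0.2608]
tcp_rot: [180.0, -0.0, 81.0]
wrist_force: [0.5, -0.2, 0.0]
opening: 0.0514
```

```bash
python3 - <<'E'
from h import *
o=bot.get_obs(); print(o['time'],o['ee_pos'],o['wrist_force'],o['opening'])
s=snap('side','s12');t=snap('top','t12')
print('orange',blobs(s,(5,120,80),(18,255,255),(235,280,180,260)),proj('side',inc(-35,70,130)))
print('blue',blobs(s,(100,120,50),(125,255,255),(250,285,195,225)),'green',blobs(s,(50,80,50),(92,255,255),(268,295,180,205)))
for z in (.130,.133,.136,.140): print(z,proj('side',inc(-35,70,z)),proj('top',inc(-35,70,z)))
print(blobs(t,(5,120,80),(18,255,255),(205,260,180,240)))
print('diff hood',cv2.absdiff(s,cv2.imread('pics/s8.png'))[181:225,189:229].mean())
c=cv2.resize(s[100:290,180:370],(600,600),interpolation=cv2.INTER_CUBIC)
cv2.imwrite('pics/c12.png',c)
E
```

```text
25.675 [0.38449355 0.12246787 0.26084658] [ 0.4754563  -0.17286774  0.00427508] 0.051387580281838006
orange [(np.int32(144), [255.6, 232.37], ((254.5, 233.5), (17.0, 13.0), 90.0))] (np.float64(254.8668321074401), np.float64(230.06628939517083))
blue [(np.int32(97), [267.19, 211.49], ((267.0, 211.5), (11.0, 10.0), 90.0))] green [(np.int32(97), [278.46, 194.28], ((278.5, 194.5), (11.0, 9.0), 90.0))]
0.13 (np.float64(253.99215413543587), np.float64(256.28235795691296)) (np.float64(231.09108213382905), np.float64(208.40623799445066))
0.133 (np.float64(253.99217255827327), np.float64(256.28180578298884)) (np.float64(231.09100966568633), np.float64(208.40621046348525))
0.136 (np.float64(253.99219098118573), np.float64(256.2812536068144)) (np.float64(231.0909371972258), np.float64(208.4061829323991))
0.14 (np.float64(253.99221554518581), np.float64(256.2805173684148)) (np.float64(231.09084057211737), np.float64(208.40614622409643))
[(np.int32(72), [228.08, 208.46], ((228.00001525878906, 208.50001525878906), (9.192387580871582, 7.77817440032959), 45.0))]
diff hood 7.580492424242424
```

View pics/c12.png

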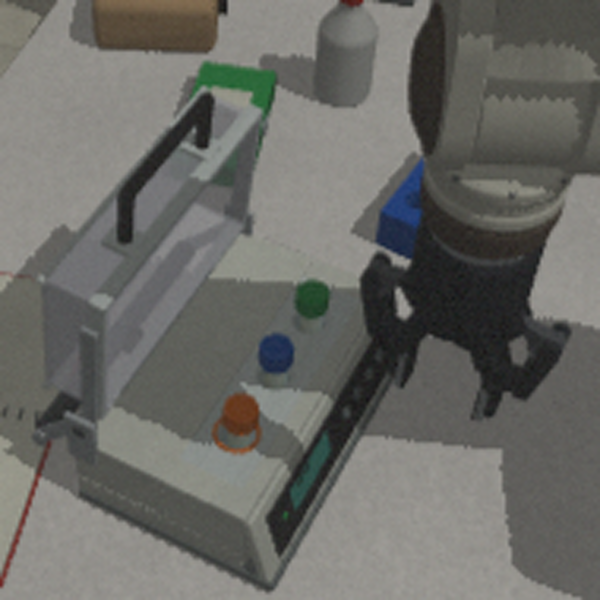

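```bash
python3 - <<'E'
from h import *
for z in(130,140): print(z,[np.round(proj(n,inc(-35,y,z)),2) for n in('side','top') for y in(70,0)])
s=cv2.imread('pics/s12.png');t=cv2.imread('pics/t12.png')
h=cv2.cvtColor(s,cv2.COLOR_BGR2HSV)
for nm,u,lo,hi,v0,v1 in(('orange',255,(5,130,60),(18,255,255),222,240),('blue',267,(100,130,50),(125,255,255),200,222)):
    m=cv2.inRange(h,lo,hi); print(nm,[(v,np.flatnonzero(m[v,u-12:u+13])[[0,-1]]+u-12 if m[v,u-12:u+13].any() else None) for v in range(v0,v1)])
print(blobs(t,(100,100,50),(125,255,255),(235,262,195,225)),blobs(t,(5,160,60),(18,255,255),(205,260,180,240)))
a=cv2.imread('pics/s8.png'); r=(slice(150,180),slice(195,235))
print('handle shift',[cv2.phaseCorrelate(*[cv2.cvtColor(cv2.imread(f'pics/s{k}.png'),6)[165:215,190:230].astype(np.float64) for k in(q,'12')],cv2.createHanningWindow((40,50),6)) for q in('8','10','11')])
E
```

```text
130 [array([254.87, 230.07]), array([267.21, 211.37]), array([227.62, 207.09]), array([248.71, 210.63])]
140 [array([254.94, 227.84]), array([267.37, 209.09]), array([227.33, 206.98]), array([248.59, 210.55])]
orange [(222, None), (223, None), (224, None), (225, array([254, 257])), (226, array([252, 259])), (227, array([252, 260])), (228, array([251, 261])), (229, array([251, 261])), (230, array([251, 261])), (231, array([251, 261])), (232, array([250, 261])), (233, array([250, 261])), (234, array([248, 261])), (235, array([248, 261])), (236, array([253, 261])), (237, array([255, 256])), (238, array([248, 248])), (239, array([248, 261]))]
blue [(200, None), (201, None), (202, None), (203, None), (204, None), (205, None), (206, array([267, 267])), (207, array([264, 270])), (208, array([263, 271])), (209, array([263, 271])), (210, array([263, 272])), (211, array([263, 272])), (212, array([263, 272])), (213, array([264, 271])), (214, array([265, 268])), (215, array([267, 271])), (216, array([264, 268])), (217, array([265, 265])), (218, None), (219, None), (220, None), (221, None)]
[(np.int32(47), [249.15, 210.96], ((249.2000274658203, 210.90000915527344), (7.155416965484619, 6.708203315734863), 63.43495178222656))] [(np.int32(50), [228.16, 208.5], ((228.5, 208.5), (7.0, 7.0), 90.0))]
handle shift [((0.16181365980712314, -0.2287207281312007), 0.5381855964129411), ((0.005407210667019768, 0.13875000425745654), 0.6368900042548393), ((-0.0493062979100678, 0.3565995842146066), 0.8483944493009604)]
```

```bash
python3 -c "
from workcell import bot
print(bot.job_done())"
```

```text
the job is handed in; nothing more can be done
None
```

The hood is open and resting on its stop, the orange-capped tube is in the collared hole, and the job is handed in after about 26 s of robot time. No verdict came back, so the checks below are mine.

- **Hood:** I gripped the handle and lifted the hood past its balance point. Then I opened the fingers and let the bar ease back against one finger until the force fell to zero, at roughly 1.4 rad. The hood stayed put while the hand moved on and withdrew. In the last pictures it had shifted less than 0.4 px. One simple image-difference check did rise there (7.6 against about 1.8), which I put down to the arm's shadow moving off.
- **Tube:** It went into the hole without side force and touched bottom at the expected depth, with about 1.6 N on the wrist when I let go. Its cap stands level with the blue tube's, to within about 1 mm. In the top picture its cap is about 1.5 px (3–5 mm) off the predicted spot towards the robot. I take this as a lean of about 3°, inside the 7° allowed.
- **Other things:** The blue and green tubes look unmoved. I did not measure the loose things on the bench at the end. The arm is clear of everything, with the wrist force at zero.

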